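Seat the green filter cartridge in the photometer

ROBOT

A 7-joint arm with a two-finger parallel gripper is mounted at the origin on a cart in front of the work surface, level with it; the furniture and walls round the work are solid. World frame = base frame: x ahead of the robot, y to its left, z up, the work surface at z = 0. Lengths are in m, angles in rad, forces in N, time in s.
With the tool pointing down it reaches from about 0.425 to 0.95 m from the base axis. Payload 4.7 kg.
Tool frame: the origin (TCP) lies between the finger pads; the fingertips stand 17 mm ahead of it and the grasp point (between the pads) lies 2 mm behind it; z points along the fingers, x is the direction in which the jaws open and shut, and the axes are right-handed (so a half turn about z gives the same grasp; the last joint's range is limited). The gripper opens to 85 mm and grips with 20 to 120 N. Pads are 22 mm wide; open, the fingers measure 114 mm over their backs; the gripper's body (76 mm by 85 mm) begins 54 mm behind the grasp point. The pads swing forward as they close: fully open they stand 13 mm farther back than shut.
Start: joints at [-1.339, 0.469, -0.049, 1.532, 0.024, 1.141, -0.082], TCP at [0.174, 0.652, 0.248] pointing down, gripper open.
Joint ranges: [-2.59, 2.59], [-0.33, 1.99], [-1.39, 1.29], [0.1, 2.45], [-1.04, 4.18], [0.21, 1.99], [-2.66, 2.66]. Speed limits (rad/s): [2.57, 2.57, 3.14, 3.14, 3.14, 3.14, 3.14].

INTERFACE

Orientations are given as a rotation vector (axis times angle).
In Python, from bench import bot, grab_frame gives the robot as it stands. The module is installed in compiled form; this text tells all that it offers.
- The arm moves only by the tool arm_command, never from a script. Its argument "rows" is a list that holds one entry, the list of rows, each a list of 7 numbers: the shift along the tool's x, y, z in units of 25 mm (1.0 is 25 mm), then the turn, a rotation vector about the tool's x, y, z in units of 6 degrees (1.0 is 6 degrees), then the finger opening in mm, from 0 to 85.4. A call has 1 to 12 rows; each row is the pose to reach, as a shift and turn from the pose commanded when the call began, along the tool's axes at that moment; what a row does not reach only later rows make up. A row lasts 1/8 s, in which the tool goes at most 62.5 mm and 10.7 degrees, less where a joint would pass 70% of its speed; a pose out of reach is approached as far as the arm can. A call with a gripper value outside its range is refused whole. The fingers move at their own pace and stop on an object; "squeeze" is the grip in N (left out, the last holds). Time passes only in rows, so rows that repeat a pose let the fingers close. It gives the time, the measured TCP pose, the force and the opening at its end, in the units of the state.
- bot.state(): the state, without advancing time (a new reading comes with each control period).
- grab_frame(name): name is "scene" or "top" or "wrist"; returns a dict with "img" (400x640x3 uint8, blue, green, red), "intrinsics" (3x3 intrinsics, pixels), "world_to_cam" (4x4, takes a point from world to camera coordinates); the wrist camera has in their place "T_tool_cam" (4x4, takes a point from camera to tool coordinates, whose origin is the TCP and whose axes are the tool frame's). Camera axes: x right, y up, looking along -z (the intrinsics and any distortion apply to the point x, -y, -z); pixel columns grow to the right and rows downward; lengths in m; the calibration is good to about 2 mm. A picture is of the moment at which its call begins: read the wrist's pose just before it. There is no depth.
- bot.finish_job(): hands the job in, once; it reports no verdict.
The state is a dict: "time_s": time; "qpos": joint angles; "joint_vel": joint speeds; "joint_efforts": joint torques, N m; "position": TCP position; "orientation": TCP orientation; "wrist_force": force on the tool from outside, world axes, zero at the start; "wrist_torque": the same for the moment, N m; "gripper_width": finger opening in m.
Only numpy, scipy, OpenCV 4.12 (cv2) and the standard library are available. Lean on these libraries where they do the work, as an engineer would, in place of code of your own. Each camera call takes 0.05 s, during which the arm holds its last target.

TASK

Fit the green filter cartridge into the open collar of the white bench photometer: turn it until its two lugs stand over the collar's two gaps, and let it down with only light pressure until it drops fully home, lugs in the gaps, then let go of it. Leave the orange and blue cartridges where they stand.

Things in the scene. Friction and masses are not known exactly. Their poses are not given: they have to be found in the camera images.
- green_cartridge: filter cartridge with green grip tab, loose, upright on the worktop, 0.08 to 0.17 kg. Origin: centre of its underside, z up. White round plug 34 mm across, z 0 to 30 mm; two steel lugs along its +y and -y, 68 mm over all (y), 8 mm wide (x), z 10 to 22 mm; on top a flat tab 14 mm thick (x), 40 mm wide (y), z 30 to 66 mm. A half turn about z makes no difference.
- orange_cartridge: filter cartridge with orange grip tab, loose, upright on the worktop, 0.08 to 0.17 kg. Origin: centre of its underside, z up. White round plug 34 mm across, z 0 to 30 mm; two steel lugs along its +y and -y, 68 mm over all (y), 8 mm wide (x), z 10 to 22 mm; on top a flat tab 14 mm thick (x), 40 mm wide (y), z 30 to 66 mm. A half turn about z makes no difference. Not wanted.
- blue_cartridge: filter cartridge with blue grip tab, loose, upright on the worktop, 0.08 to 0.17 kg. Origin: centre of its underside, z up. White round plug 34 mm across, z 0 to 30 mm; two steel lugs along its +y and -y, 68 mm over all (y), 8 mm wide (x), z 10 to 22 mm; on top a flat tab 14 mm thick (x), 40 mm wide (y), z 30 to 66 mm. A half turn about z makes no difference. Not wanted.
- socket (a point): centre of the collar's floor, on the flat top of the photometer, z up. The collar is an aluminium ring round it, 44 mm inside, 66 mm outside diameter, 22 mm high, with two gaps 20 mm wide at the point's +y and -y, between green cheeks. With its lugs on the rim a cartridge's plug is 10 mm deep; with them along the point's y (either way round) it goes down to the floor, lugs flush with the rim.
- photometer: white bench photometer, fixed: housing 150 x 120 mm, flat top 50 mm above the worktop. Origin: on the worktop 50 mm straight below point socket, same axes; the housing reaches from 95 mm toward -x to 55 mm toward +x, and 60 mm to either side in y. To its right a tall rack post (about x 0.5, y -0.4 m) stands between it and the arm's start: draw the arm back toward its base to pass.
There are look-alikes about, which are no part of the job. Of the things that look like the green_cartridge, the middle-sized one is meant.

How it is judged:
At the end, for the whole second after the job is handed in: Green cartridge released, at rest, upright within 0.1 rad in the collar: underside within 4 mm of its floor, axis within 10 mm, lugs along the gaps within 0.3 rad (either way round). Orange and blue cartridges within 30 mm of their start (z of green_cartridge in the frame of socket between -0.004 and 0.004 m and horizontal distance between green_cartridge and socket below 0.01 m and angle between the y axis of green_cartridge and the y axis of socket, either way round below 0.3 rad and angle between green_cartridge's own z axis and vertical below 0.1 rad and linear speed of green_cartridge below 0.02 m/s and distance of each of orange_cartridge, blue_cartridge from where it was at the start of the episode below 0.03 m); the robot touches nothing.
It fails at once if the green cartridge is rammed against the photometer (peak contact force over 80 N) (contact force between green_cartridge and photometer above 80 N).
It fails at once if the orange cartridge is moved more than 30 mm or knocked over (distance of orange_cartridge from where it was at the start of the episode above 0.03 m or angle between orange_cartridge's own z axis and vertical above 0.5 rad).
It fails at once if the blue cartridge is moved more than 30 mm or knocked over (distance of blue_cartridge from where it was at the start of the episode above 0.03 m or angle between blue_cartridge's own z axis and vertical above 0.5 rad).
It also fails if it takes over 43 s, if anything falls off the work surface, if the arm or the gripper's body presses on something with over 40 N, if the wrist force passes 120 N, or if a joint passes its speed limit or range.

## Working session

There is one attempt and no reset: what is moved stays moved. The work goes in short steps, Python scripts to look and compute and a tool call to move; the robot and the scene stay as the last step left them, time stands still between calls to the robot, and variables do not carry over. Pictures are saved under pics/ and viewed, and the job is handed in when it is done.

Besides the shell and the picture viewer there is one more tool, called after "Emit:" as name([rows], argument=value, ...), one row to a line, values as JSON. arm_command: Moves the arm, as the interface text tells. Its arguments: {"type":"object","properties":{"rows":{"type":"array"},"squeeze":{"type":"number"}},"required":["rows"]}

```bash
mkdir -p pics; python3 - <<'E'
from bench import bot, grab_frame
import cv2,numpy as np,pickle
print(bot.state())
for n in ["scene","top","wrist"]:
    f=grab_frame(n); cv2.imwrite(f"pics/{n}0.png",f["img"]); pickle.dump(f,open(f"{n}0.pkl","wb"))
    print(n,f["intrinsics"], f.get("world_to_cam",f.get("T_tool_cam")), [k for k in f])
E
```

```text
{'time_s': 0.0, 'qpos': array([-1.33889656,  0.46944533, -0.0486215 ,  1.53369282,  0.02408945,
        1.14099378, -0.08231339]), 'joint_vel': array([-0.000637  , -0.00055131, -0.00027072,  0.00242415,  0.00063927,
       -0.00154482,  0.00016293]), 'joint_efforts': array([-8.53529446e-05, -5.10324848e+01, -4.68096114e-02, -2.37699634e+01,
        1.06769250e-02,  7.58713548e-03, -9.06998849e-06]), 'position': array([0.17387945, 0.65164992, 0.24725931]), 'orientation': array([ 2.49042496e+00,  1.91302295e+00, -2.38446330e-03]), 'wrist_force': array([-0.64508114, -0.23803064, -0.07770238]), 'wrist_torque': array([ 0.04122844, -0.04447589,  0.03512556]), 'gripper_width': 0.08584252338085385}
scene [[443.84962326   0.         320.38069579]
 [  0.         443.84962326 190.90941755]
 [  0.           0.           1.        ]] [[-0.55131439 -0.83429361 -0.00257176  0.44022706]
 [ 0.36026503 -0.2408469   0.90122244 -0.18957706]
 [-0.75250352  0.49593039  0.43334917 -0.58604766]
 [ 0.          0.          0.          1.        ]] ['img', 'intrinsics', 'world_to_cam']
top [[451.01969484   0.         309.71592047]
 [  0.         451.01969484 201.32223131]
 [  0.           0.           1.        ]] [[ 0.02262589 -0.99944083  0.02461901  0.18355625]
 [ 0.98079134  0.02696244  0.19318739 -0.54298697]
 [-0.19374316  0.01977508  0.98085296 -0.88337648]
 [ 0.          0.          0.          1.        ]] ['img', 'intrinsics', 'world_to_cam']
wrist [[299.36525447   0.         314.46019443]
 [  0.         299.36525447 202.53406964]
 [  0.           0.           1.        ]] [[ 9.99999863e-01 -2.81537117e-04 -4.42052100e-04 -2.34668755e-04]
 [-4.08736508e-04 -9.46883484e-01 -3.21576586e-01 -8.29014160e-02]
 [-3.28036088e-04  3.21576723e-01 -9.46883469e-01 -1.25894148e-01]
 [ 0.00000000e+00  0.00000000e+00  0.00000000e+00  1.00000000e+00]] ['img', 'intrinsics', 'T_tool_cam']
```

View pics/scene0.png

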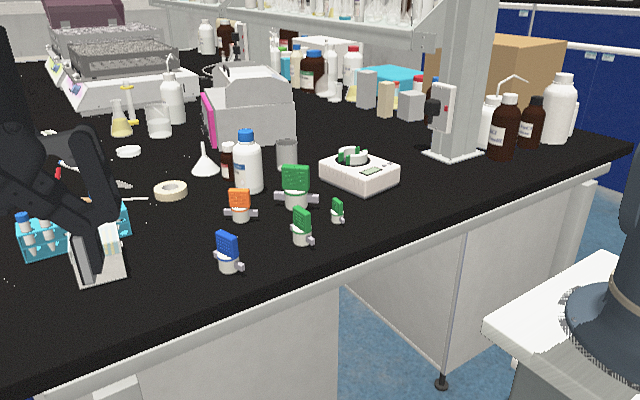

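View pics/top0.png

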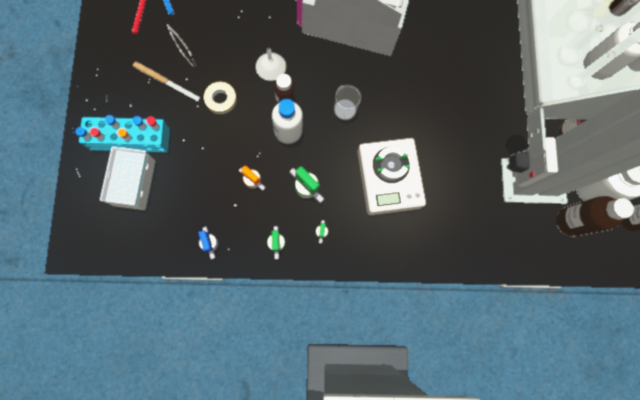

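View pics/wrist0.png

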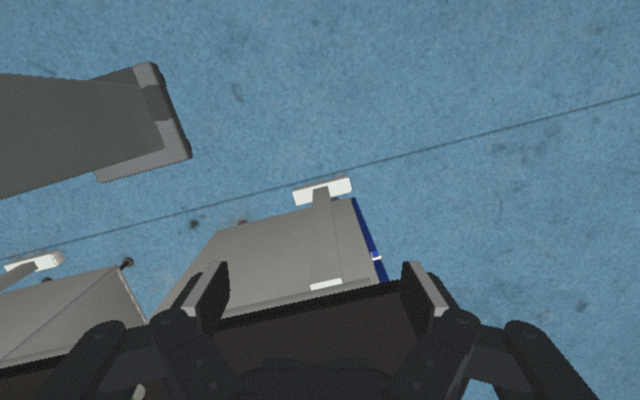

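```bash
cat > h.py <<'E'
import numpy as np,cv2,pickle
def load(n): return pickle.load(open(n+".pkl","rb"))
def ray(f,uv):
    K=f["intrinsics"];W=f["world_to_cam"]
    d=np.array([(uv[0]-K[0,2])/K[0,0],-(uv[1]-K[1,2])/K[1,1],-1.])
    R=W[:3,:3]; return -R.T@W[:3,3], R.T@d
def onz(f,uv,z):
    o,d=ray(f,uv); return o+d*(z-o[2])/d[2]
def proj(f,P):
    K=f["intrinsics"];W=f["world_to_cam"]
    c=W[:3,:3]@np.asarray(P,float)+W[:3,3]
    return np.array([K[0,0]*c[0]/-c[2]+K[0,2], -K[1,1]*c[1]/-c[2]+K[1,2]])
E
python3 - <<'E'
from h import *
f=load("top0");im=f["img"]
a=cv2.resize(im[130:260,190:350],None,fx=5,fy=5,interpolation=cv2.INTER_CUBIC)[:600,:800]
b=cv2.resize(im[125:225,345:440],None,fx=6,fy=6,interpolation=cv2.INTER_CUBIC)
cv2.imwrite("pics/t_c.png",a);cv2.imwrite("pics/t_p.png",b)
s=load("scene0");c=cv2.resize(s["img"][130:280,200:410],None,fx=3.8,fy=3.8,interpolation=cv2.INTER_CUBIC);cv2.imwrite("pics/s_c.png",c)
hsv=cv2.cvtColor(im,cv2.COLOR_BGR2HSV)
for nm,lo,hi in [("g",(45,120,60),(80,255,255)),("o",(5,150,120),(20,255,255)),("b",(105,160,100),(125,255,255))]:
    m=cv2.inRange(hsv,lo,hi)
    n,l,st,ce=cv2.connectedComponentsWithStats(m)
    for i in range(1,n):
        if st[i,4]>25 and 150<ce[i][0]<450 and 120<ce[i][1]<270:
            p=np.argwhere(l==i)[:,::-1].astype(np.float32)
            print(nm,ce[i],st[i],cv2.minAreaRect(p),onz(f,ce[i],0.06))
for q in [(360,150),(414,139),(424,208),(370,214)]: print(onz(f,q,.05))
E
```

```text
g [306.51633987 179.05882353] [296 166  24  27 306] ((306.5000305175781, 179.00001525878906), (28.991374969482422, 12.020814895629883), 45.0) [0.58314836 0.20496426 0.06      ]
g [321.91304348 229.34782609] [320 224   6  13  46] ((322.5, 230.0), (12.0, 5.0), 90.0) [0.47918983 0.17125412 0.06      ]
g [275.08661417 239.92913386] [271 230   8  21 127] ((274.5, 240.0), (20.0, 7.0), 90.0) [0.45531145 0.26516099 0.06      ]
o [249.69892473 174.46236559] [242 165  18  19  93] ((249.75001525878906, 174.75), (21.920310974121094, 8.485280990600586), 45.0) [0.58954726 0.32262238 0.06      ]
b [204.50322581 240.31612903] [198 231  13  21 155] ((204.49288940429688, 240.37722778320312), (21.17752456665039, 8.590319633483887), 72.6459732055664) [0.45095757 0.40631408 0.06      ]
[0.65247791 0.09269283 0.05      ]
[ 0.68060373 -0.02333567  0.05      ]
[ 0.5307376  -0.04089974  0.05      ]
[0.51506756 0.0718143  0.05      ]
```

View pics/t_c.png

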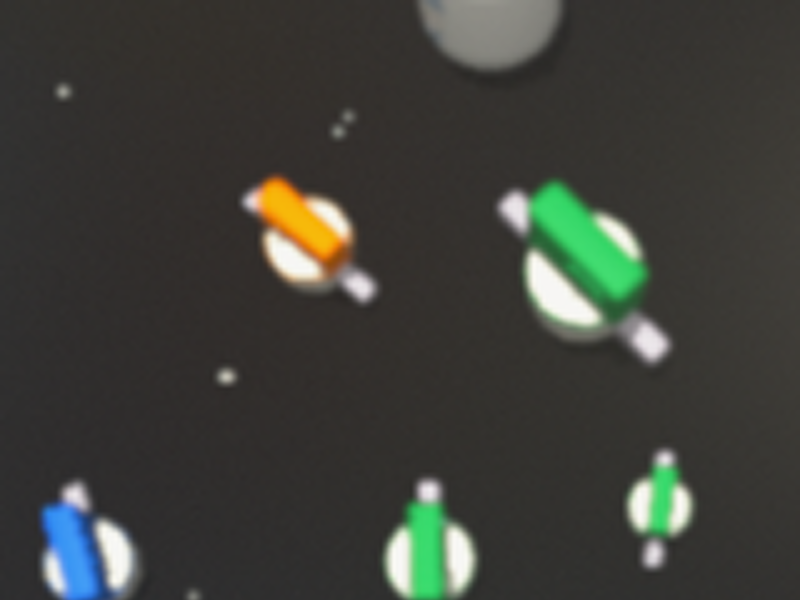

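View pics/t_p.png

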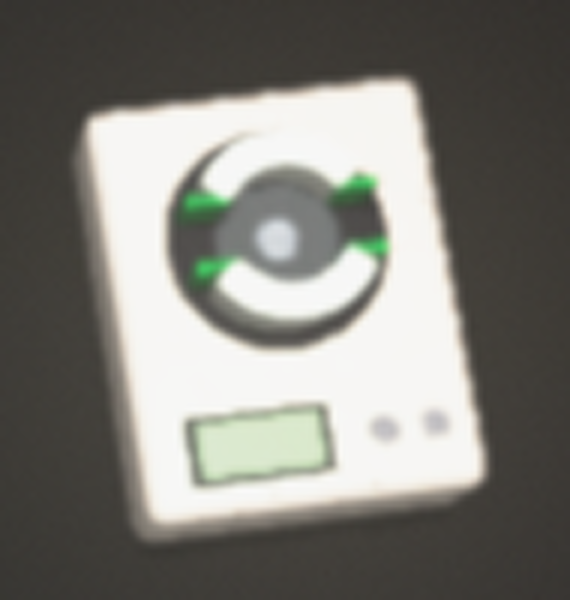

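View pics/s_c.png

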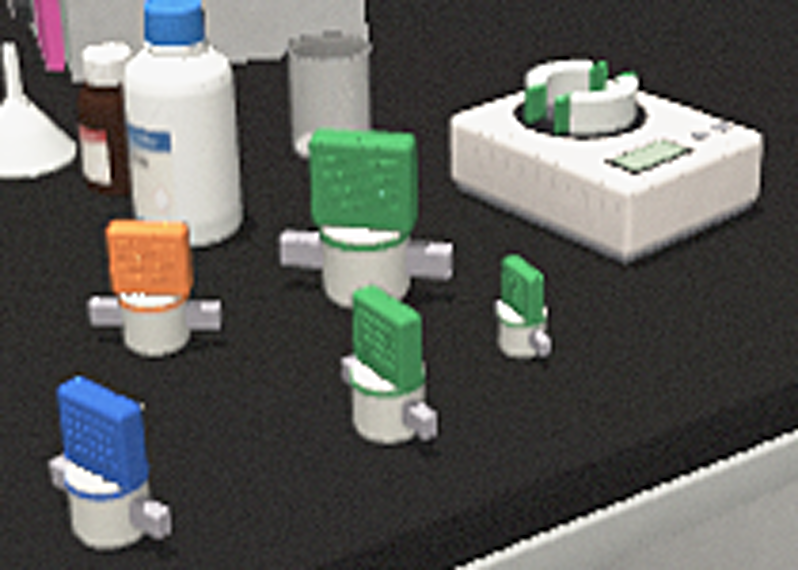

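```bash
cat >> h.py <<'E'
from scipy.spatial.transform import Rotation as Ro
def down(yaw): # tool x axis at world angle yaw, z down
    c,s=np.cos(yaw),np.sin(yaw)
    return np.array([[c,s,0],[s,-c,0],[0,0,-1.]])
def delta(st,P,yaw):
    R=Ro.from_rotvec(st["orientation"]).as_matrix()
    d=R.T@(np.asarray(P)-st["position"])/.025
    w=Ro.from_matrix(R.T@down(yaw)).as_rotvec()/np.deg2rad(6)
    return np.round(np.r_[d,w],3)
def wcam(f,pos,ori):
    T=np.eye(4);T[:3,:3]=Ro.from_rotvec(ori).as_matrix();T[:3,3]=pos
    return dict(img=f["img"],intrinsics=f["intrinsics"],world_to_cam=np.linalg.inv(T@f["T_tool_cam"]))
E
python3 - <<'E'
from h import *
from bench import bot
st=bot.state()
R=Ro.from_rotvec(st["orientation"]).as_matrix();print(R, "yaw",np.arctan2(R[1,0],R[0,0]))
f=load("top0");im=f["img"]
cv2.imwrite("pics/t_g.png",cv2.resize(im[220:270,250:310],None,fx=12,fy=12,interpolation=cv2.INTER_CUBIC))
s=load("scene0")
print(proj(s,st["position"]),proj(s,[.455,.265,.06]),proj(s,[.6,.02,.05]),proj(s,[.5,-.4,0]))
# photometer outline
hsv=cv2.cvtColor(im,cv2.COLOR_BGR2HSV)
m=cv2.inRange(hsv,(45,100,40),(80,255,255));m[:, :370]=0;m[:,420:]=0;m[:140]=0;m[185:]=0
n,l,sta,ce=cv2.connectedComponentsWithStats(m)
for i in range(1,n): print(ce[i],sta[i,4],onz(f,ce[i],.072))
E
```

```text
[[ 2.57822883e-01  9.66192128e-01 -3.64762278e-04]
 [ 9.66191011e-01 -2.57823140e-01 -1.46896420e-03]
 [-1.51334580e-03  2.63025505e-05 -9.99998855e-01]] yaw 1.3100277938520124
[ 10.37028705 285.22285653] [302.03807241 211.29247846] [361.24808705 161.42450072] [510.92954604 157.68041198]
[404.1 155.8] 10 [0.63563768 0.00387362 0.072     ]
[378.  158.5] 18 [0.62818635 0.05827224 0.072     ]
[406.71428571 165.42857143] 7 [ 0.61509207 -0.00118393  0.072     ]
[379.26666667 169.2       ] 15 [0.60536102 0.05580769 0.072     ]
```

View pics/t_g.png

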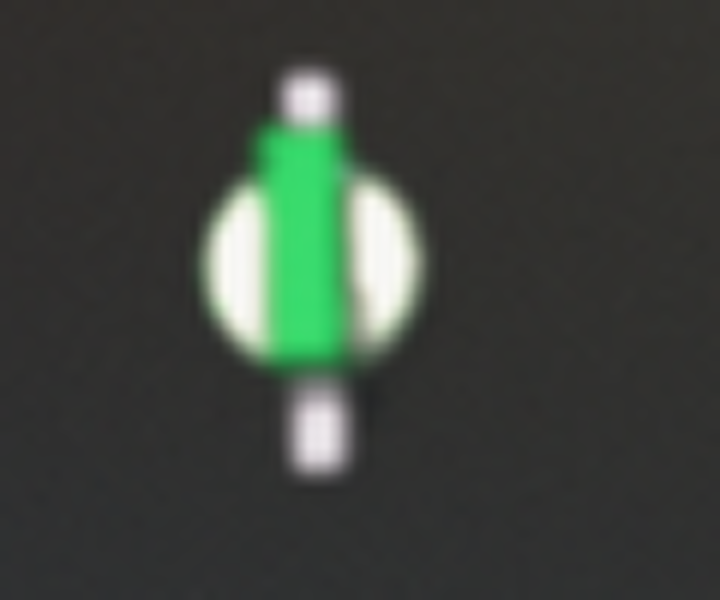

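```bash
python3 - <<'E'
from h import *
from bench import bot
f=load("top0")
g=lambda x,y:((x+.5)/12+250-.5,(y+.5)/12+220-.5)
a=onz(f,g(310,72),.022);b=onz(f,g(319,478),.022);c=onz(f,g(313,265),.03)
print(a,b,np.linalg.norm(a-b),(a+b)/2,c,"ydir",np.arctan2(*(a-b)[1::-1]))
print("tab top c",onz(f,(274.7,239.9),.066))
yaw=np.arctan2(*(a-b)[1::-1])+np.pi/2
print(delta(bot.state(),[c[0],c[1],.2],yaw),yaw)
E
```

```text
[0.48983642 0.26777115 0.022     ] [0.41897519 0.2635671  0.022     ] 0.07098582762675225 [0.4544058  0.26566912 0.022     ] [0.455055   0.26555339 0.03      ] ydir 0.05925836858673644
tab top c [0.45470146 0.2656063  0.066     ]
[-1.2024e+01  1.4849e+01  1.9180e+00 -2.0000e-03  1.4000e-02 -3.0560e+00] 1.630054695381633
```

Emit:
arm_command([
  [[-0.5,0.6,0.1,0,0,-0.2,60],[-1.5,1.9,0.3,0,0,-0.5,60],[-3,3.7,0.6,0,0,-0.9,60],[-4.7,5.8,0.9,0,0,-1.4,60],[-6.4,7.9,1.2,0,0,-1.8,60],[-8.1,10,1.5,0,0,-2.3,60],[-9.6,11.9,1.7,0,0,-2.7,60],[-10.9,13.4,1.9,0,0,-3,60],[-11.6,14.3,1.9,0,0,-3.05,60],[-12,14.8,1.9,0,0,-3.05,60],[-12,14.8,1.9,0,0,-3.05,60],[-12,14.8,1.9,0,0,-3.05,60]],
])

```text
time_s: 1.65
position: [0.4531, 0.2687, 0.2008]
orientation: [-2.151, -2.288, -0.0]
wrist_force: [0.3, 1.1, -0.1]
gripper_width: 0.0599
```

```bash
cat > look.py <<'E'
import sys
from h import *
from bench import bot,grab_frame
st=bot.state(); f=grab_frame("wrist"); w=wcam(f,st["position"],st["orientation"])
n=sys.argv[1]; pickle.dump((st,w),open(n+".pkl","wb")); cv2.imwrite(f"pics/{n}.png",f["img"])
R=Ro.from_rotvec(st["orientation"]).as_matrix()
print(st["time_s"],st["position"],"yaw",np.arctan2(R[1,0],R[0,0]),"z",R[:,2],st["wrist_force"])
E
python3 look.py w1
```

```text
1.65 [0.45308564 0.26871957 0.20076947] yaw 1.6322667147033947 z [-5.74697833e-04  8.15943284e-04 -9.99999502e-01] [ 0.29827584  1.13692527 -0.0515133 ]
```

View pics/w1.png

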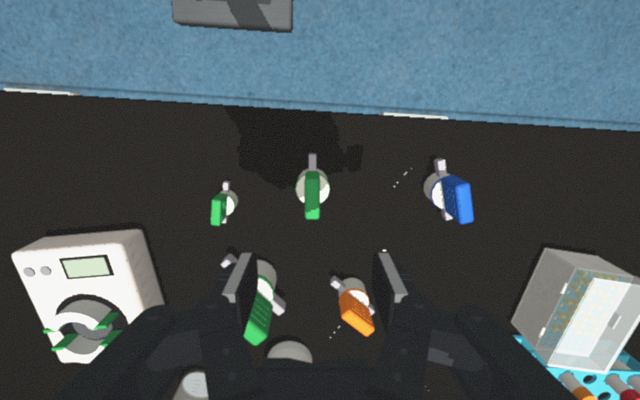

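```bash
python3 - <<'E'
from h import *
st,w=load("w1")
print([proj(w,p) for p in ([.4547,.2656,.066],[.4547,.2656,.03],[.4547-.034,.2636,.022],list(st["position"]))])
im=w["img"];cv2.imwrite("pics/w1z.png",cv2.resize(im[140:235,270:360],None,fx=6,fy=6,interpolation=cv2.INTER_CUBIC))
cv2.imwrite("pics/w1p.png",cv2.resize(im[220:380,0:180],None,fx=3.7,fy=3.7,interpolation=cv2.INTER_CUBIC))
E
```

```text
[array([310.91359205, 198.29998071]), array([311.27330731, 187.53386888]), array([311.3353594 , 153.15480824]), array([314.65298279, 280.63620018])]
```

View pics/w1z.png

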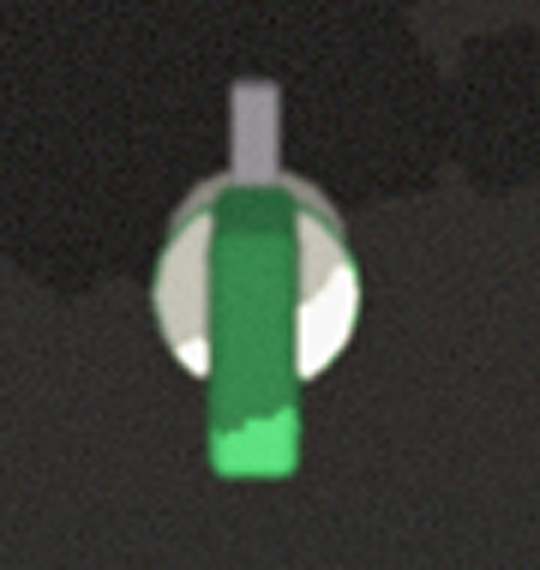

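```bash
python3 - <<'E'
from h import *
from bench import bot
print(delta(bot.state(),[.4545,.2662,.053],1.630))
E
```

```text
[-1.110e-01  5.400e-02  5.912e+00 -4.000e-03 -7.000e-03  2.500e-02]
```

Emit:
arm_command([
  [[0,0,0.5,0,0,0,60],[-0.1,0.05,1.5,0,0,0,60],[-0.1,0.05,3,0,0,0,60],[-0.1,0.05,4.2,0,0,0,60],[-0.1,0.05,5.2,0,0,0,60],[-0.1,0.05,5.7,0,0,0,60],[-0.1,0.05,5.9,0,0,0,60],[-0.1,0.05,5.9,0,0,0,60],[-0.1,0.05,5.9,0,0,0,60]],
])

```text
time_s: 2.82
position: [0.4561, 0.2649, 0.0541]
orientation: [2.155, 2.285, 0.003]
wrist_force: [-0.1, 0.5, -0.1]
gripper_width: 0.0601
```

```bash
python3 look.py w2
```

```text
2.825 [0.45606201 0.2649274  0.05412637] yaw 1.6294633803981595 z [ 0.00143499  0.00109849 -0.99999837] [-0.09102288  0.50587186 -0.05409178]
```

View pics/w2.png

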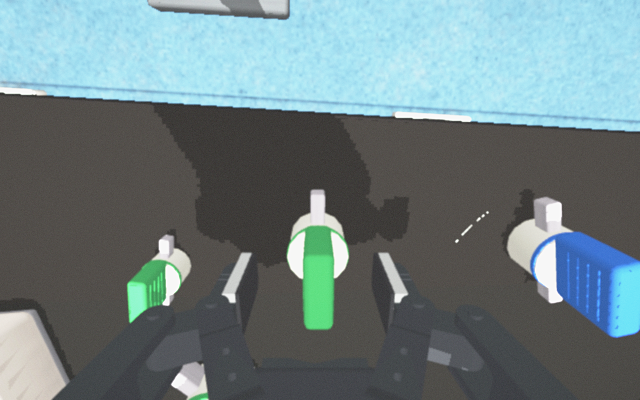

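Emit:
arm_command([
  [[0,0,0,0,0,0,40],[0,0,0,0,0,0,20],[0,0,0,0,0,0,10],[0,0,0,0,0,0,5],[0,0,0,0,0,0,5],[0,0,0,0,0,0,5],[0,0,0,0,0,0,5]],
], squeeze=45)

```text
time_s: 3.75
position: [0.4555, 0.2646, 0.0533]
orientation: [-2.155, -2.286, -0.0]
wrist_force: [0.4, 0.9, 0.8]
gripper_width: 0.0133
```

```bash
python3 - <<'E'
from h import *
from bench import bot
st=bot.state();st['position']=np.array([.4558,.2648,.0535])
print(delta(st,[.4558,.2648,.23],1.630),delta(st,[.62,.105,.23],1.724))
E
```

```text
[ 1.00e-03 -0.00e+00 -7.06e+00 -0.00e+00 -1.00e-03 -5.00e-03] [-6.765e+00  6.182e+00 -7.061e+00 -0.000e+00 -1.000e-03 -9.030e-01]
```

Emit:
arm_command([
  [[0,0,-0.4,0,0,0,5],[0,0,-1.2,0,0,0,5],[0,0,-2.5,0,0,0,5],[0,0,-4,0,0,0,5],[0,0,-5.5,0,0,0,5],[0,0,-6.5,0,0,0,5],[0,0,-7,0,0,0,5],[0,0,-7,0,0,0,5]],
])

```text
time_s: 4.75
position: [0.4556, 0.2645, 0.2288]
orientation: [2.155, 2.285, 0.002]
wrist_force: [0.4, -0.4, -2.6]
gripper_width: 0.0135
```

Emit:
arm_command([
  [[-0.4,0.4,0,0,0,-0.1,5],[-1.2,1.1,0,0,0,-0.2,5],[-2.3,2.1,0,0,0,-0.4,5],[-3.5,3.2,0,0,0,-0.6,5],[-4.7,4.3,0,0,0,-0.8,5],[-5.8,5.3,0,0,0,-0.9,5],[-6.5,5.9,0,0,0,-0.9,5],[-6.8,6.2,0,0,0,-0.9,5],[-6.8,6.2,0,0,0,-0.9,5],[-6.8,6.2,0,0,0,-0.9,5]],
])

```text
time_s: 6.0
position: [0.6193, 0.1055, 0.2281]
orientation: [-2.042, -2.386, -0.0]
wrist_force: [0.1, 0.5, -0.8]
gripper_width: 0.0134
```

```bash
python3 look.py w3
```

```text
6.0 [0.61933069 0.10554556 0.22811996] yaw 1.7258291172299565 z [-1.01902125e-03  9.33027295e-04 -9.99999046e-01] [ 0.08845187  0.49391332 -0.83416159]
```

View pics/w3.png

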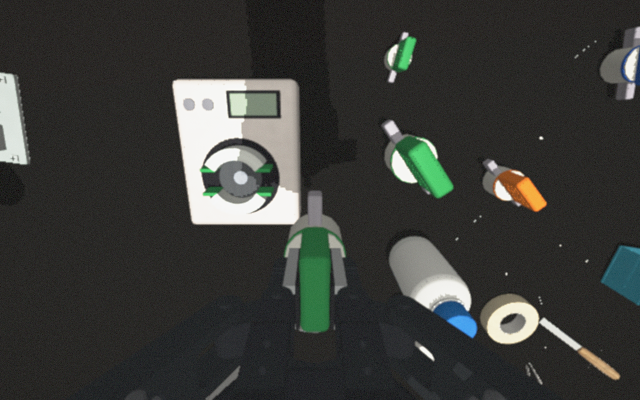

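```bash
python3 - <<'E'
from h import *
st,w=load("w3");im=w["img"]
cv2.imwrite("pics/w3z.png",cv2.resize(im[130:220,190:290],None,fx=6.5,fy=6.5,interpolation=cv2.INTER_CUBIC))
hsv=cv2.cvtColor(im,cv2.COLOR_BGR2HSV)
m=cv2.inRange(hsv,(50,110,50),(85,255,255));m[:,:190]=0;m[:,285:]=0;m[:140]=0;m[215:]=0
n,l,s,ce=cv2.connectedComponentsWithStats(m)
for i in range(1,n):
  if s[i,4]>5: print(ce[i],s[i],onz(w,ce[i],.072))
print(proj(w,[.621,.029,.072]))
E
```

```text
[265.83673469 168.2755102 ] [257 164  16   9  98] [0.60482198 0.0562429  0.072     ]
[205.79245283 170.11320755] [200 167  14   6  53] [ 6.15508968e-01 -4.68505692e-04  7.20000000e-02]
[212.0733945  190.59633028] [203 187  19   9 109] [0.63514772 0.00643282 0.072     ]
[265.26153846 191.        ] [257 186  17  11 130] [0.6274972  0.05802875 0.072     ]
[236.13716615 180.21485936]
```

View pics/w3z.png

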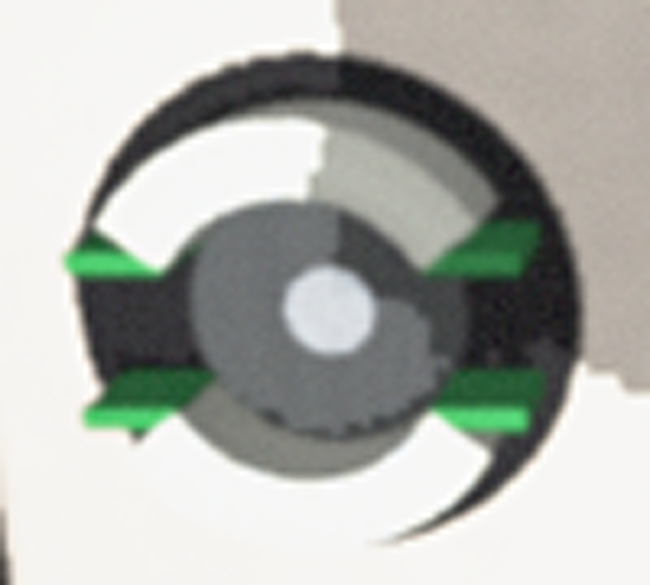

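```bash
python3 - <<'E'
from h import *
st,w=load("w3")
g=lambda x,y:((x+.5)/6.5+190-.5,(y+.5)/6.5+130-.5)
print("rim",onz(w,g(301,340),.072),"dot",onz(w,g(330,310),.05),onz(w,g(330,310),.052))
l=onz(w,g(170,340),.072);r=onz(w,g(432,341),.072);d=l-r;d=-d if d[1]<0 else d
print(np.linalg.norm(d),"yaw",np.arctan2(-d[0],d[1]))
for a,b in [((70,275),(520,275)),((88,406),(525,408))]:
    d=onz(w,g(*a),.072)-onz(w,g(*b),.072);d=-d if d[1]<0 else d;print("yaw",np.arctan2(-d[0],d[1]))
# top image dot
t=load("top0");im=t["img"]
k=lambda x,y:((x+.5)/6+345-.5,(y+.5)/6+125-.5)
print("top dot",onz(t,k(277,240),.05))
# housing corners
for q in [(173,80),(297,80),(300,223),(192,224)]: print(onz(w,q,.05))
print("held cart: underside?",st["position"])
E
```

```text
rim [0.62271059 0.02887775 0.072     ] dot [0.62366982 0.02815284 0.05      ] [0.62310305 0.02857612 0.052     ]
0.03915291052794568 yaw 0.15121431014286874
yaw 0.15519367018253954
yaw 0.15033517641923083
top dot [0.62228085 0.02741467 0.05      ]
[ 0.53945045 -0.04164726  0.05      ]
[0.52137078 0.07367355 0.05      ]
[0.66509541 0.09677284 0.05      ]
[ 0.68458636 -0.02028439  0.05      ]
held cart: underside? [0.61933069 0.10554556 0.22811996]
```

```bash
python3 - <<'E'
from h import *
from bench import bot
print(delta(bot.state(),[.6236,.0285,.150],.152+np.pi/2))
E
```

```text
[-3.074 -0.31   3.13  -0.004 -0.01   0.03 ]
```

Emit:
arm_command([
  [[-0.3,0,0,0,0,0,5],[-0.9,-0.1,0,0,0,0,5],[-1.7,-0.2,0,0,0,0,5],[-2.5,-0.3,0,0,0,0,5],[-2.9,-0.3,0.5,0,0,0,5],[-3.07,-0.3,1.3,0,0,0,5],[-3.07,-0.3,2.2,0,0,0,5],[-3.07,-0.3,2.8,0,0,0,5],[-3.07,-0.3,3.1,0,0,0,5],[-3.07,-0.3,3.1,0,0,0,5],[-3.07,-0.3,3.1,0,0,0,5]],
])

```text
time_s: 7.42
position: [0.6251, 0.027, 0.1515]
orientation: [2.045, 2.384, 0.002]
wrist_force: [0.2, -0.4, -1.3]
gripper_width: 0.0135
```

```bash
python3 look.py w4; python3 - <<'E'
from h import *
from bench import bot,grab_frame
print(delta(bot.state(),[.6236,.0285,.105],.152+np.pi/2))
f=grab_frame("scene");c=cv2.resize(f["img"][70:230,270:440],None,fx=3.7,fy=3.7,interpolation=cv2.INTER_CUBIC)
w=cv2.imread("pics/w4.png")[100:360,200:440]; w=cv2.resize(w,None,fx=.7,fy=.7)
c=cv2.copyMakeBorder(c,0,0,0,w.shape[1],0);c[:w.shape[0],-w.shape[1]:]=w
cv2.imwrite("pics/s4.png",c);print(c.shape)
E
```

```text
7.425 [0.6250926  0.02699068 0.15154929] yaw 1.7237304296565135 z [ 1.51460531e-03  2.92014528e-04 -9.99998810e-01] [ 0.22850326 -0.40736927 -1.29074584]
[ 0.068 -0.053  1.866  0.016 -0.     0.009]
(592, 797, 3)
```

View pics/s4.png

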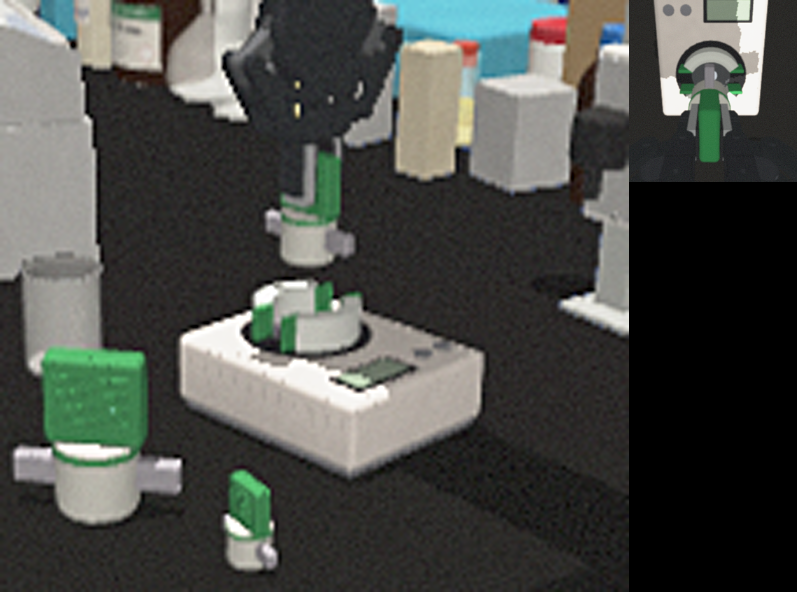

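```bash
python3 - <<'E'
from h import *
from bench import bot
s=bot.state();print(s['qpos'],s['time_s'])
for y in (.152,.152+np.pi): print(delta(s,[.6228,.0285,.1515],y))
E
```

```text
[-0.21535193  0.48258197  0.14270067  1.76174345 -0.08450052  0.90157245
  1.68739645] 7.525
[ 7.2000e-02 -7.9000e-02  5.0000e-03  1.2000e-02 -1.3000e-02  1.5009e+01]
[ 7.2000e-02 -7.9000e-02  5.0000e-03  1.3000e-02  1.2000e-02 -1.4991e+01]
```

Emit:
arm_command([
  [[0,0,0,0,0,0.5,5],[0,0,0,0,0,1.8,5],[0,0,0,0,0,3.3,5],[0,-0.1,0,0,0,4.8,5],[0,-0.1,0,0,0,6.4,5],[0.05,-0.1,0,0,0,8,5],[0.05,-0.1,0,0,0,9.6,5],[0.1,-0.1,0,0,0,11.2,5],[0.1,-0.1,0,0,0,12.8,5],[0.1,-0.1,0,0,0,14.1,5],[0.1,-0.1,0,0,0,15,5],[0.1,-0.1,0,0,0,15,5]],
])

```text
time_s: 9.02
position: [0.6219, 0.0294, 0.1512]
orientation: [-3.132, -0.243, -0.001]
wrist_force: [0.9, -0.3, -0.9]
gripper_width: 0.013
```

```bash
python3 look.py w5; python3 - <<'E'
from h import *
from bench import bot,grab_frame
print(delta(bot.state(),[.6228,.0277,.105],.152))
f=grab_frame("scene");c=cv2.resize(f["img"][90:210,300:420],None,fx=3.8,fy=3.8,interpolation=cv2.INTER_CUBIC)
w=cv2.imread("pics/w5.png")[100:360,180:460]; w=cv2.resize(w,None,fx=1.2,fy=1.2)
c=cv2.copyMakeBorder(c,0,0,0,w.shape[1],0);c[:w.shape[0],-w.shape[1]:]=w
cv2.imwrite("pics/s5.png",c);print(c.shape)
E
```

```text
9.025 [0.62191265 0.02938451 0.15124204] yaw 0.15458917123324317 z [ 8.36030036e-04  2.24802991e-04 -9.99999625e-01] [ 0.91890538 -0.32726269 -0.92626185]
[ 2.600e-02  6.900e-02  1.847e+00 -1.000e-03 -7.000e-03  2.800e-02]
(456, 792, 3)
```

View pics/s5.png

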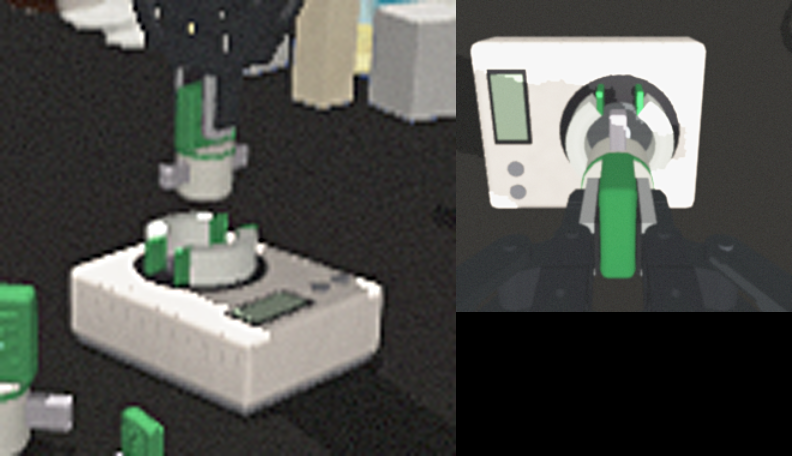

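Lugs now point along the gaps: the lug, at (618,125) in the inset, lies between the cheeks. I'm lowering it slowly, partway first.

Emit:
arm_command([
  [[0,0.05,0.2,0,0,0,5],[0,0.05,0.5,0,0,0,5],[0,0.05,0.8,0,0,0,5],[0,0.05,1.0,0,0,0,5],[0,0.05,1.15,0,0,0,5],[0,0.05,1.25,0,0,0,5],[0,0.05,1.3,0,0,0,5],[0,0.05,1.3,0,0,0,5]],
])

```text
time_s: 10.12
position: [0.6219, 0.0278, 0.1183]
orientation: [-3.132, -0.24, -0.0]
wrist_force: [0.2, -0.4, -0.9]
gripper_width: 0.013
```

```bash
python3 look.py w6; python3 - <<'E'
from h import *
from bench import bot,grab_frame
print(delta(bot.state(),[.6228,.0277,.1045],.152))
f=grab_frame("scene");c=cv2.resize(f["img"][90:210,300:420],None,fx=3.8,fy=3.8,interpolation=cv2.INTER_CUBIC)
w=cv2.imread("pics/w6.png")[100:360,180:460]; w=cv2.resize(w,None,fx=1.2,fy=1.2)
c=cv2.copyMakeBorder(c,0,0,0,w.shape[1],0);c[:w.shape[0],-w.shape[1]:]=w
cv2.imwrite("pics/s6.png",c)
E
```

```text
10.125 [0.62188187 0.02776352 0.11833057] yaw 0.15286420922794478 z [ 7.32787544e-05  9.93678552e-05 -9.99999992e-01] [ 0.20850409 -0.41333539 -0.94356549]
[ 0.033  0.007  0.556 -0.001 -0.003  0.008]
```

View pics/s6.png

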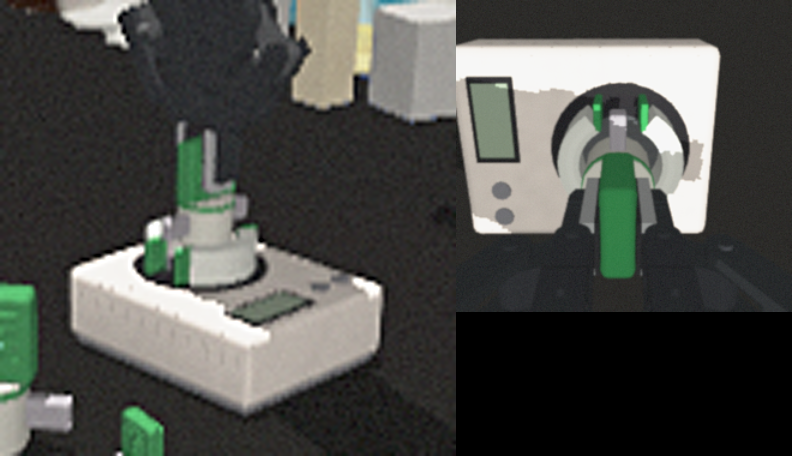

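Emit:
arm_command([
  [[0,0,0.1,0,0,0,5],[0,0,0.2,0,0,0,5],[0,0,0.3,0,0,0,5],[0,0,0.4,0,0,0,5],[0,0,0.47,0,0,0,5],[0,0,0.52,0,0,0,5],[0,0,0.54,0,0,0,5],[0,0,0.54,0,0,0,5]],
])

```text
time_s: 11.22
position: [0.6219, 0.0278, 0.1048]
orientation: [-3.132, -0.24, -0.0]
wrist_force: [-0.1, 0.1, -1.1]
gripper_width: 0.0131
```

```bash
python3 look.py w7; python3 - <<'E'
from h import *
from bench import bot,grab_frame
f=grab_frame("scene");c=cv2.resize(f["img"][90:210,300:420],None,fx=3.8,fy=3.8,interpolation=cv2.INTER_CUBIC)
w=cv2.imread("pics/w7.png")[100:360,180:460]; w=cv2.resize(w,None,fx=1.2,fy=1.2)
c=cv2.copyMakeBorder(c,0,0,0,w.shape[1],0);c[:w.shape[0],-w.shape[1]:]=w
cv2.imwrite("pics/s7.png",c)
E
```

```text
11.225 [0.6218772  0.02775607 0.10480035] yaw 0.15284196858157578 z [ 3.23344996e-05  1.13592409e-04 -9.99999993e-01] [-0.0525764   0.07050345 -1.14004787]
```

View pics/s7.png

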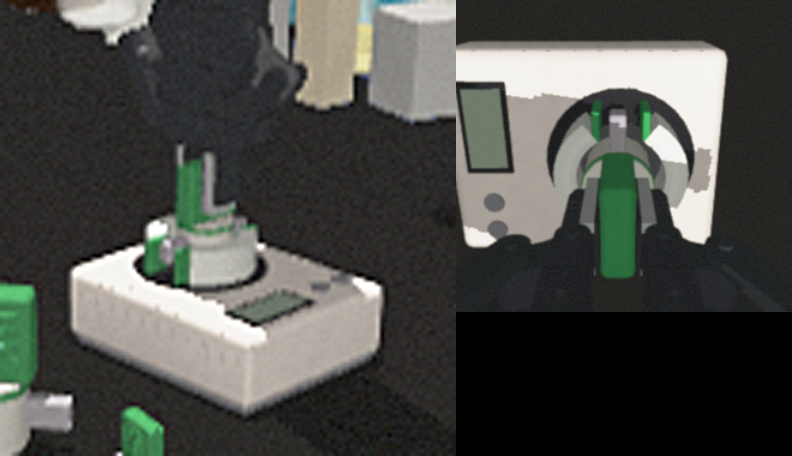

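Emit:
arm_command([
  [[0,0,0.01,0,0,0,5],[0,0,0.02,0,0,0,5],[0,0,0.03,0,0,0,5],[0,0,0.03,0,0,0,5],[0,0,0.03,0,0,0,16],[0,0,0.03,0,0,0,20],[0,0,0.03,0,0,0,26],[0,0,0.03,0,0,0,34],[0,0,0.03,0,0,0,44],[0,0,0.03,0,0,0,44]],
], squeeze=20)

```text
time_s: 12.58
position: [0.6219, 0.0278, 0.104]
orientation: [-3.132, -0.24, -0.0]
wrist_force: [-0.1, 0.4, 0.1]
gripper_width: 0.0438
```

Emit:
arm_command([
  [[0,0,-0.3,0,0,0,44],[0,0,-0.9,0,0,0,44],[0,0,-1.8,0,0,0,44],[0,0,-2.8,0,0,0,44],[0,0,-3.8,0,0,0,44],[0,0,-4.4,0,0,0,44],[0,0,-4.6,0,0,0,44],[0,0,-4.6,0,0,0,44]],
])

```text
time_s: 13.58
position: [0.6216, 0.0278, 0.2189]
orientation: [-3.132, -0.24, 0.001]
wrist_force: [-0.5, 0.5, 0.4]
gripper_width: 0.0441
```

```bash
python3 look.py w8; python3 - <<'E'
from h import *
from bench import bot,grab_frame
f=grab_frame("scene");c=cv2.resize(f["img"][90:210,300:420],None,fx=3.8,fy=3.8,interpolation=cv2.INTER_CUBIC)
w=cv2.imread("pics/w8.png")[100:360,180:460]; w=cv2.resize(w,None,fx=1.2,fy=1.2)
c=cv2.copyMakeBorder(c,0,0,0,w.shape[1],0);c[:w.shape[0],-w.shape[1]:]=w
cv2.imwrite("pics/s8.png",c)
t=grab_frame("top");pickle.dump(t,open("top8.pkl","wb"))
for nm,F,box in (("before",load("top0"),0),("after",t,0)):
    h=cv2.cvtColor(F["img"],cv2.COLOR_BGR2HSV)
    for lo,hi,b in [((5,150,120),(20,255,255),(235,160,270,195)),((105,160,100),(125,255,255),(190,225,225,265))]:
        m=cv2.inRange(h,lo,hi)[b[1]:b[3],b[0]:b[2]];M=cv2.moments(m,True);print(nm,M["m00"],M["m10"]/max(M["m00"],1)+b[0],M["m01"]/max(M["m00"],1)+b[1])
E
```

```text
13.575 [0.62163975 0.02783635 0.21888745] yaw 0.15296969618681408 z [-3.57571437e-04  1.37961363e-04 -9.99999927e-01] [-0.54615913  0.48246706  0.3573564 ]
before 93.0 249.69892473118279 174.46236559139786
before 155.0 204.5032258064516 240.31612903225806
after 90.0 249.84444444444443 174.61111111111111
after 154.0 204.53896103896105 240.41558441558442
```

View pics/s8.png

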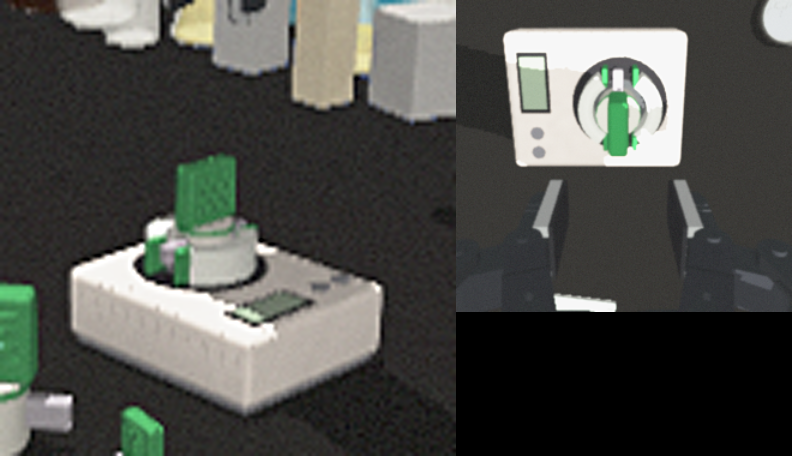

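```bash
python3 - <<'E'
from h import *
from bench import bot,grab_frame
st,w=load("w8")
cv2.imwrite("pics/w8z.png",cv2.resize(w["img"][140:240,280:350],None,fx=6,fy=6,interpolation=cv2.INTER_CUBIC))
s=grab_frame("scene");cv2.imwrite("pics/s8z.png",cv2.resize(s["img"][125:170,330:380],None,fx=12,fy=12,interpolation=cv2.INTER_CUBIC))
pickle.dump(s,open("scene8.pkl","wb"))
x=np.array([.988,.151,0]);y=np.array([-.151,.988,0]);c=np.array([.6228,.0285,.05])
for z in (.066,.078): print([ (np.round((proj(w,c+sx*x*.007+sy*y*.02+[0,0,z])-[280,140]+.5)*6), np.round((proj(s,c+sx*x*.007+sy*y*.02+[0,0,z])-[330,125]+.5)*12)) for sx in(-1,1) for sy in (-1,1)])
E
```

```text
[(array([169., 546.]), array([383.,  70.])), (array([168., 267.]), array([233., 116.])), (array([270., 546.]), array([329.,  54.])), (array([274., 267.]), array([179.,  99.]))]
[(array([167., 583.]), array([386.,   9.])), (array([165., 292.]), array([235.,  53.])), (array([273., 583.]), array([331.,  -8.])), (array([277., 292.]), array([181.,  36.]))]
```

View pics/w8z.png

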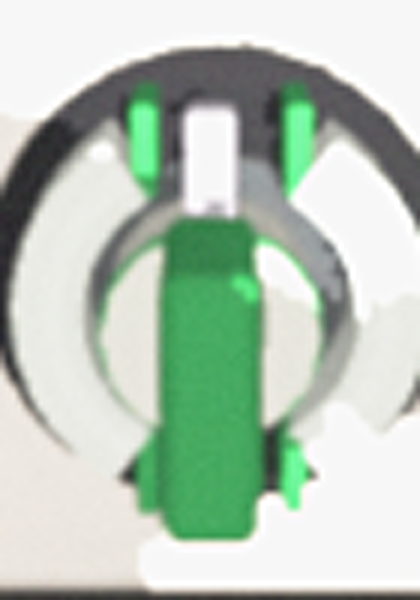

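View pics/s8z.png

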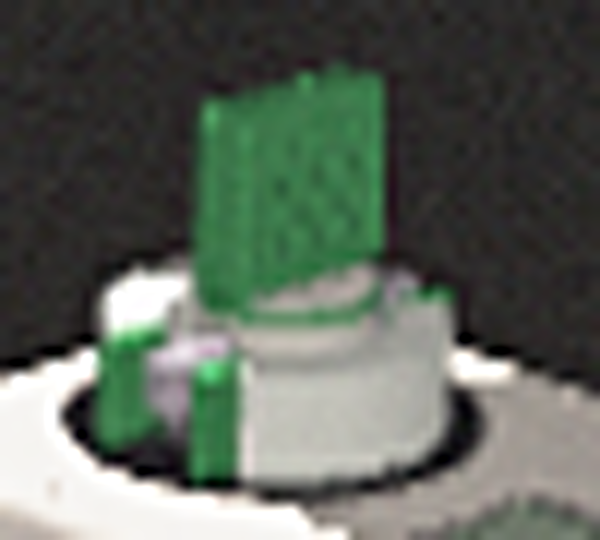

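```bash
python3 - <<'E'
from bench import bot
print(bot.finish_job(),bot.state()["time_s"])
E
```

```text
the job is handed in; nothing more can be done
the job is handed in; nothing more can be done
```

The green cartridge is in the photometer collar with its lugs in the gaps, and I let go of it and handed the job in at about 14 s of the 43 s. I picked the middle-sized of the three green ones.

- **Correction on the way:** I first hovered over the collar with the lugs a quarter turn off. The pictures at the hover showed it, and I turned the cartridge 90° before letting it down.
- **Pressure:** lowering it and letting go showed no contact force beyond the cartridge's weight (about 1 N at the wrist).
- **Seating:** in the last scene and wrist pictures the tab's top corners sit close to where a fully home cartridge should put them. In the scene view they are within about 1 pixel. In the wrist view they are within about 3 pixels, with the tab looking about 6% short, which I put down to its rounded edges. One lug shows plainly between the cheeks at about rim height, and the tab stands upright.
- **Position and angle:** the collar was found from two views that agreed within 2 mm and 0.01 rad. The gripper let go within about 2 mm of the collar's axis and 0.01 rad of the gaps' direction.
- **Other cartridges:** the orange and blue ones moved less than 0.3 pixel in the top view, so they are where they stood. The arm was clear of everything, with about 115 mm of lift.

No final check failed. Handing in reports no verdict.

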